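Click the road selector on one notch and confirm

ROBOT

A 7-joint arm with a two-finger parallel gripper is mounted at the origin on a cart in front of the work surface, level with it; the furniture and walls round the work are solid. World frame = base frame: x ahead of the robot, y to its left, z up, the work surface at z = 0. Lengths are in m, angles in rad, forces in N, time in s.
With the tool pointing down it reaches from about 0.4 to 0.85 m from the base axis. Payload 4.5 kg.
Tool frame: the origin (TCP) lies between the finger pads; the fingertips stand 8 mm ahead of it and the grasp point (between the pads) lies 11 mm behind it; z points along the fingers, y is the direction in which the jaws open and shut (so a half turn about z gives the same grasp; the last joint's range is limited). The gripper opens to 88 mm and grips with 3 to 60 N. Pads are 18 mm wide; open, the fingers measure 123 mm over their backs; the gripper's body (75 mm by 187 mm) begins 45 mm behind the grasp point.
Start: joints at [1.169, 0.689, -0.195, 1.565, 0.157, 0.902, -0.215], TCP at [0.264, -0.567, 0.247] pointing down, gripper open.
Joint ranges: [-3.01, 3.01], [-0.46, 2.08], [-1.47, 1.51], [0.13, 2.56], [-1, 4.14], [0.04, 2.09], [-2.66, 2.66]. Speed limits (rad/s): [2.57, 2.57, 3.14, 3.14, 3.14, 3.14, 3.14].

INTERFACE

Orientations are given as a unit quaternion [x, y, z, w].
In Python, from plant import r gives the robot as it stands.
- The arm moves only by the tool carry_out, never from a script. Its argument "commands" is a list that holds one entry, the list of rows, each a list of 7 numbers: the turn, a rotation vector about the tool's x, y, z in rad, then the shift along the tool's x, y, z in cm, then the finger opening in cm, from 0 to 8.81. A call has 1 to 10 rows; each row is the pose to reach, as a shift and turn from the pose commanded when the call began, along the tool's axes at that moment; what a row does not reach only later rows make up. A row lasts 1/12 s, in which the tool goes at most 41.7 mm and 7.16 degrees, less where a joint would pass 70% of its speed; a pose out of reach is approached as far as the arm can. A call with a gripper value outside its range is refused whole. The fingers move at their own pace and stop on an object; "force" is the grip in N (left out, the last holds). Time passes only in rows, so rows that repeat a pose let the fingers close. It gives the time, the measured TCP pose, the force and the opening at its end, in the units of the state.
- r.get_state(): the state, without advancing time (a new reading comes with each control period).
- r.snapshot(name): name is "scene" or "top" or "wrist"; returns a dict with "pixels" (480x640x3 uint8, red, green, blue), "mtx" (3x3 intrinsics, pixels), "xyz" and "rotation" of the camera in the world. Camera axes: x right, y down, z forward; pixel columns grow to the right and rows downward; lengths in m; the calibration is good to about 2 mm. A picture is of the moment at which its call begins. There is no depth.
- r.finish_job(): hands the job in, once; it reports no verdict.
The state is a dict: "clock": time; "q": joint angles; "qd": joint speeds; "joint_torque": joint torques, N m; "tool_pos": TCP position; "eef_rot": TCP orientation; "contact_force": force on the tool from outside, world axes, zero at the start; "moment": the same for the moment, N m; "opening": opening from 0.0 (shut) to 1.0 (fully open).
Only numpy, scipy, OpenCV 4.12 (cv2) and the standard library are available. Lean on these libraries where they do the work, as an engineer would, in place of code of your own. Each camera call takes 0.05 s, during which the arm holds its last target.

TASK

Select the next road for the fiddle yard: with a fingertip laid on the big knurled dial of the grey road selector, turn the dial one click clockwise (seen from above), so that it rests in its notch with the white pointer line at the yellow dot, then press the green button beside it fully down to confirm, and let it come back up. Press the button only when the dial sits at yellow. Nothing is to be pinched or lifted: leave the oil bottle, the glue bottle and the screw tin standing where they are.

Things in the scene. Friction and masses are not known exactly. Their poses are not given: they have to be found in the camera images.
- selector: Grey road selector, fixed to the work surface: a flat box 116 mm (its x) by 150 mm (its y), top plate 31 mm up. Origin at the centre of its underside; +x points to its rear (away from the operator), +y to its left, z up. The dial's axis stands at (+3, +20) mm from this origin, the green button's at (-5, -50) mm.
- yellow_dot (a point): Yellow dot, 9 mm across, on the top plate straight in front of the dial (towards the unit's -x), 51.5 mm from the dial's axis. At the same radius a white dot lies 40 degrees (0.7 rad) to its right (-y of the unit) and a red one 40 degrees to its left.
- dial_top (a point): Centre of the dial's top, on its vertical axis, 50 mm up. Black disc 87 mm across, 14 mm thick, knurled rim, flat ribbed rubber top with a plain grey disc (36 mm) in the middle. A fingertip pressed on the black ring (18 to 42 mm from the axis) with 4 to 8 N carries it round. The whole dial floats on a spring: it sinks from 1.2 N on, by 1 mm per further 1.2 N, to a stop at 6 mm.
- dial_pointer (a point): Outer end of the white pointer line on the dial's top, 40 mm from the axis; turns with the dial. It starts at the white dot.
- dial (a joint): Dial angle in rad, growing clockwise seen from above: 0 = pointer at white (start), 0.7 = yellow, 1.4 = red: the three notches. Stops at -0.1 and 1.5. Leaving a notch takes up to 0.05 N m; let go past about 0.4 it is drawn on into the yellow notch, past about 1.1 into the red one.
- confirm_top (a point): Centre of the top of the round green push button (24 mm across) beside the dial, 52 mm above the surface when up, in a fixed black collar 40 mm across and 42 mm high; the button moves straight down.
- confirm (a joint): How far the button is pressed, m: 0 = up, 0.006 = fully down (takes about 5 N); it springs back.
- oil_bottle_mid (a point): Middle (40 mm up) of a loose upright cream oil bottle with red spout, 25 mm across, 85 mm high; a bystander.
- glue_bottle_mid (a point): Middle (40 mm up) of a loose upright white glue bottle with blue cap, 32 mm across, 83 mm high; a bystander.
- screw_tin_mid (a point): Middle of a loose round flat screw tin, 54 mm across, 21 mm high; a bystander.

How it is judged:
On the way, in this order (a step that is already met when the one before it is completed fails the run):
1. the dial has been turned one click, to the yellow dot (value of joint dial between 0.55 and 0.85 rad), for 0.3 s.
2. the green button is pressed down with the dial at yellow (all of step 1 and value of joint confirm above 0.0045 m), for 0.1 s.
At the end, for the whole second after the job is handed in: The dial rests in the yellow notch (0.7 rad, within 0.1), the button is up again (less than 1.5 mm down), and the two bottles and the tin are within 20 mm of where they stood (value of joint dial between 0.6 and 0.8 rad and value of joint confirm below 0.0015 m and distance of each of oil_bottle_mid, glue_bottle_mid, screw_tin_mid from where it was at the start of the episode below 0.02 m); the robot touches nothing.
It fails at once if the button is pressed while the dial is not at the yellow dot (value of joint confirm above 0.003 m and not (value of joint dial between 0.5 and 0.9 rad)).
It fails at once if a bottle or the tin is pushed away, lifted or knocked over (distance of any of oil_bottle_mid, glue_bottle_mid, screw_tin_mid from where it was at the start of the episode above 0.025 m).
It also fails if it takes over 48 s, if anything falls off the work surface, if the arm or the gripper's body presses on something with over 40 N, if the wrist force passes 120 N, or if a joint passes its speed limit or range.

## Working session

There is one attempt and no reset: what is moved stays moved. The work goes in short steps, Python scripts to look and compute and a tool call to move; the robot and the scene stay as the last step left them, time stands still between calls to the robot, and variables do not carry over. Pictures are saved under pics/ and viewed, and the job is handed in when it is done.

Besides the shell and the picture viewer there is one more tool, called after "Emit:" as a command line: name --argument value ..., lists and objects as JSON in quotes. carry_out: Moves the arm, as the interface text tells. Its arguments: {"type":"object","properties":{"commands":{"type":"array"},"force":{"type":"number"}},"required":["commands"]}

```bash
mkdir -p pics; ls; python3 - <<'E'
from plant import r
import cv2
s=r.get_state()
for k in s: print(k,s[k])
for n in("scene","top"):
    d=r.snapshot(n); cv2.imwrite(f"pics/{n}1.png",d["pixels"][:,:,::-1]); print(n,d["mtx"].tolist(),d["xyz"],d["rotation"])
E
```

```text
pics
clock 0.0
q [ 1.16881631  0.68996999 -0.19447922  1.56638125  0.15728917  0.90248079
 -0.2151248 ]
qd [-7.04607833e-04  8.63504084e-06  1.91619410e-03  1.77092090e-03
 -1.35448255e-03 -1.20268276e-04 -5.96345025e-04]
joint_torque [-4.98976551e-04 -5.27569592e+01 -1.26696791e+00 -1.53433764e+01
 -5.25974901e-02  6.54484276e-03  1.62875699e-04]
tool_pos [ 0.26349725 -0.56604192  0.24590795]
eef_rot [ 9.76352010e-01  2.16184866e-01 -2.72044089e-04 -8.84705144e-04]
contact_force [0.23927766 0.48695263 0.47889509]
moment [ 0.03417052 -0.03600473  0.00587104]
opening 1.0031038894854392
scene [[621.3310720492874, 0.0, 306.1289399122308], [0.0, 621.3310720492874, 241.05740373756484], [0.0, 0.0, 1.0]] [-0.14782947  0.60659838  0.7515595 ] [-0.35376867  0.83087031 -0.39129817  0.17716657]
top [[605.183404238704, 0.0, 313.4687803242565], [0.0, 605.183404238704, 231.96960972768898], [0.0, 0.0, 1.0]] [ 0.3172386  -0.00942163  1.03593921] [-0.69957822  0.71082914 -0.0430113   0.05884116]
```

View pics/top1.png

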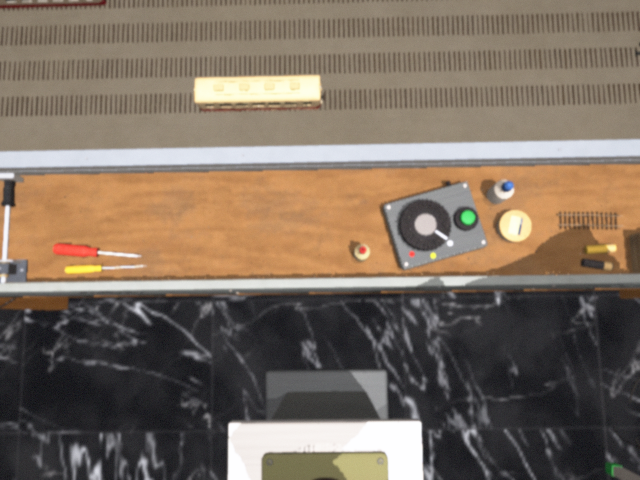

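View pics/scene1.png

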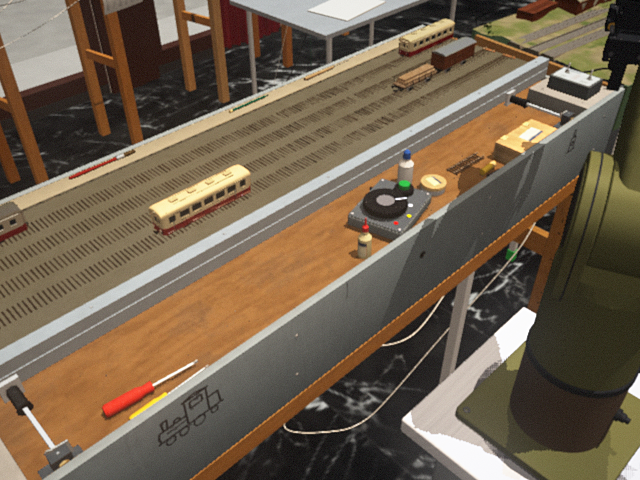

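```bash
python3 - <<'E'
import cv2
a=cv2.imread("pics/top1.png")[160:300,340:540]; cv2.imwrite("pics/t1c.png",cv2.resize(a,None,fx=4,fy=4,interpolation=cv2.INTER_CUBIC))
a=cv2.imread("pics/scene1.png")[135:275,330:490]; cv2.imwrite("pics/s1c.png",cv2.resize(a,None,fx=4,fy=4,interpolation=cv2.INTER_CUBIC))
E
```

```text
(no output)
```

View pics/t1c.png

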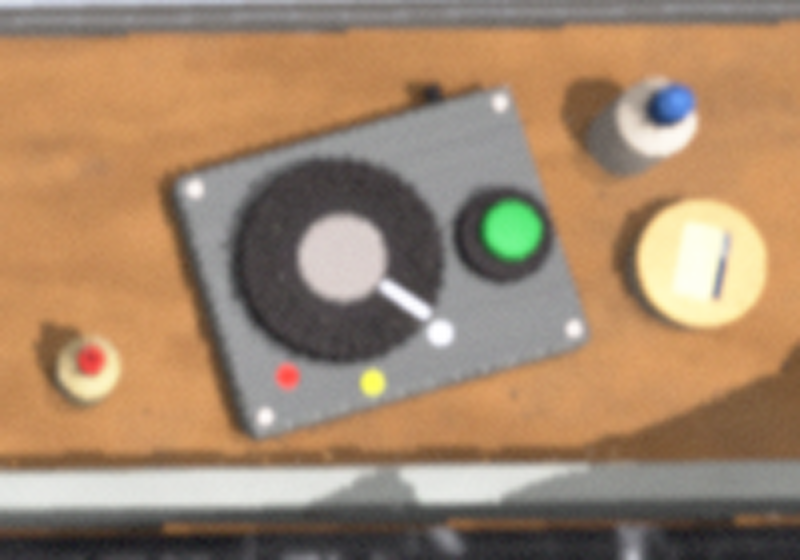

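View pics/s1c.png

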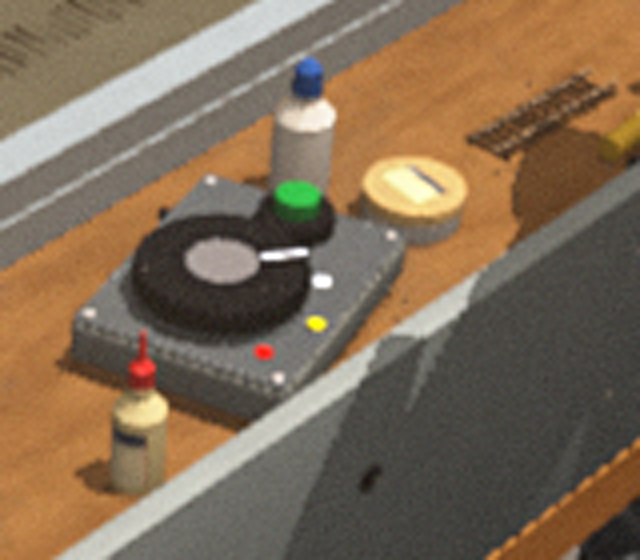

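```bash
cat > h.py <<'E'
import numpy as np
from scipy.spatial.transform import Rotation as R
C={"scene":(np.array([[621.331,0,306.129],[0,621.331,241.057],[0,0,1]]),np.array([-0.14782947,0.60659838,0.7515595]),R.from_quat([-0.35376867,0.83087031,-0.39129817,0.17716657])),
"top":(np.array([[605.183,0,313.469],[0,605.183,231.970],[0,0,1]]),np.array([0.3172386,-0.00942163,1.03593921]),R.from_quat([-0.69957822,0.71082914,-0.0430113,0.05884116]))}
off={"scene":(330,135),"top":(340,160)}
def ray(c,u,v,crop=True):
    K,p,q=C[c]
    if crop: u,v=u/4+off[c][0]-.375,v/4+off[c][1]-.375
    return p,q.apply(np.linalg.inv(K)@[u,v,1])
def at(c,u,v,z,crop=True):
    p,d=ray(c,u,v,crop); return p+d*(z-p[2])/d[2]
E
python3 - <<'E'
from h import *
np.set_printoptions(precision=4,suppress=True)
for n,c,u,v,z in [("dial","top",342,256,.05),("dial","scene",223,261,.05),("but","top",513,229,.052),("but","scene",298,190,.052),("yel","top",373,382,.031),("yel","scene",317,323,.031),("red","top",288,376,.031),("red","scene",264,352,.031),("white","top",440,333,.031),("white","scene",322,281,.031),
("s1","top",194,189,.031),("s2","top",500,102,.031),("s3","top",574,328,.031),("s4","top",265,416,.031),("glue top","top",672,103,.083),("oil","top",91,358,.085),("tin","top",702,262,.021)]:
    print(n,c,at(c,u,v,z))
def line(a,b):
    (p,d1),(_,d2)=[ray(a[0],*x) for x in a[1:]]; n1=np.cross(d1,d2)
    (q,e1),(_,e2)=[ray(b[0],*x) for x in b[1:]]; n2=np.cross(e1,e2)
    dr=np.cross(n1,n2); dr/=np.linalg.norm(dr)
    x=np.linalg.lstsq(np.array([n1,n2,dr]),np.array([n1@p,n2@q,0]),rcond=None)[0]
    for y in(-.1,-.2,-.3,): print("wall y",y,x+dr*(y-x[1])/dr[1])
line(("top",(0,468),(800,457)),("scene",(50,560),(490,285)))
line(("top",(0,10),(800,-2)),("scene",(0,190),(290,0)))
E
```

```text
dial top [ 0.4712 -0.172   0.05  ]
dial scene [ 0.4713 -0.1735  0.05  ]
but top [ 0.4808 -0.2419  0.052 ]
but scene [ 0.4835 -0.2445  0.052 ]
yel top [ 0.421  -0.1858  0.031 ]
yel scene [ 0.4224 -0.1876  0.031 ]
red top [ 0.4241 -0.1507  0.031 ]
red scene [ 0.4254 -0.1519  0.031 ]
white top [ 0.441  -0.2144  0.031 ]
white scene [ 0.4426 -0.2162  0.031 ]
s1 top [ 0.5038 -0.1142  0.031 ]
s2 top [ 0.5387 -0.2441  0.031 ]
s3 top [ 0.4421 -0.2699  0.031 ]
s4 top [ 0.4075 -0.1405  0.031 ]
glue top top [ 0.5255 -0.3002  0.083 ]
oil top [ 0.4268 -0.0659  0.085 ]
tin top [ 0.4704 -0.3276  0.021 ]
wall y -0.1 [ 0.3874 -0.1     0.0337]
wall y -0.2 [ 0.3875 -0.2     0.0285]
wall y -0.3 [ 0.3877 -0.3     0.0232]
wall y -0.1 [ 0.5736 -0.1     0.0648]
wall y -0.2 [ 0.5699 -0.2     0.077 ]
wall y -0.3 [ 0.5662 -0.3     0.0892]
```

```bash
cat >> h.py <<'E'
def go(s,pos,yaw):
    "print turn (rotvec) and shift (cm) from state s to world pos, tool pointing down with tool x at world yaw (deg)"
    q0=R.from_quat(s["eef_rot"]); a=np.radians(yaw)
    M=R.from_matrix(np.array([[np.cos(a),np.sin(a),0],[np.sin(a),-np.cos(a),0],[0,0,-1]]))
    print("turn",(q0.inv()*M).as_rotvec().round(4),"cm",(q0.inv().apply(np.array(pos)-s["tool_pos"])*100).round(2))
def show(s):
    x=R.from_quat(s["eef_rot"]).as_matrix()
    print(s["clock"],s["tool_pos"].round(4),"yaw",np.degrees(np.arctan2(x[1,0],x[0,0])).round(2),"z",x[:,2].round(3),"F",s["contact_force"].round(2),"M",s["moment"].round(2),s["opening"],s["q"].round(2))
E
python3 - <<'E'
from h import *; from plant import r
s=r.get_state(); show(s); go(s,[.4913,-.1529,.14],45); go(s,[.4913,-.1529,.14],25)
E
```

```text
0.1 [ 0.2636 -0.5661  0.246 ] yaw 24.97 z [-0.001  0.001 -1.   ] F [-0.17 -0.52 -0.31] M [ 0.04  0.02 -0.05] 1.002770206683283 [ 1.17  0.69 -0.19  1.57  0.16  0.9  -0.22]
turn [-1.600e-03 -1.000e-04 -3.496e-01] cm [ 38.09 -27.83  10.64]
turn [-0.0016  0.0001 -0.0005] cm [ 38.09 -27.83  10.64]
```

Emit:
carry_out --commands '[[[0,0,0,3.8,-2.8,0,0],[0,0,0,7.6,-5.6,0,0],[0,0,-0.05,11.4,-8.4,0,0],[0,0,-0.1,15.2,-11.1,0,0],[0,0,-0.15,19,-13.9,1,0],[0,0,-0.2,22.8,-16.7,2,0],[0,0,-0.25,26.6,-19.5,3,0],[0,0,-0.3,30.4,-22.2,4,0],[0,0,-0.35,34.2,-25,5,0],[0,0,-0.35,38.1,-27.8,6,0]]]' --force 10

```text
clock: 0.93
tool_pos: [0.4632, -0.204, 0.1987]
eef_rot: [0.923, 0.384, -0.0, -0.0]
contact_force: [-0.0, -0.5, -0.9]
opening: 0.27
```

```bash
python3 - <<'E'
from h import *; from plant import r
s=r.get_state(); show(s); go(s,[.4913,-.1529,.10],45)
E
```

```text
0.9333 [ 0.4632 -0.204   0.1987] yaw 45.13 z [-0.  0. -1.] F [-0.03 -0.48 -0.92] M [-0.07 -0.03 -0.03] 0.2700223103383506 [ 0.47  0.61 -0.22  1.97  0.23  0.58 -0.7 ]
turn [-0.0004  0.0001  0.0022] cm [ 5.61 -1.61  9.87]
```

Emit:
carry_out --commands '[[[0,0,0,0,0,0,0],[0,0,0,0,0,0,0],[0,0,0,0,0,0,0],[0,0,0,0,0,0,0]]]'

```text
clock: 1.27
tool_pos: [0.4619, -0.2076, 0.1992]
eef_rot: [0.924, 0.382, -0.001, 0.0]
contact_force: [-0.5, -0.5, -0.8]
opening: 0.009
```

```bash
python3 - <<'E'
from h import *; from plant import r; import cv2
d=r.snapshot("wrist"); cv2.imwrite("pics/w1.png",d["pixels"][:,:,::-1]); print(d["mtx"][0],d["mtx"][1],d["xyz"],d["rotation"])
d=r.snapshot("top"); cv2.imwrite("pics/t2.png",cv2.resize(d["pixels"][130:330,330:560,::-1],None,fx=3,fy=3))
s=r.get_state(); show(s); go(s,[.4913,-.1529,.10],45)
E
```

```text
[338.89392002   0.         318.31770043] [  0.         338.89392002 242.20018126] [ 0.50775001 -0.16198657  0.33733974] [ 0.91579188 -0.38017272 -0.04982774  0.11962915]
1.3667 [ 0.462  -0.2077  0.1993] yaw 44.83 z [-0.    -0.001 -1.   ] F [-0.41 -0.1   0.83] M [ 0.02 -0.   -0.02] 0.003885488295131202 [ 0.47  0.61 -0.22  1.97  0.23  0.59 -0.7 ]
turn [ 0.0004  0.0009 -0.003 ] cm [ 5.95 -1.82  9.92]
```

View pics/w1.png

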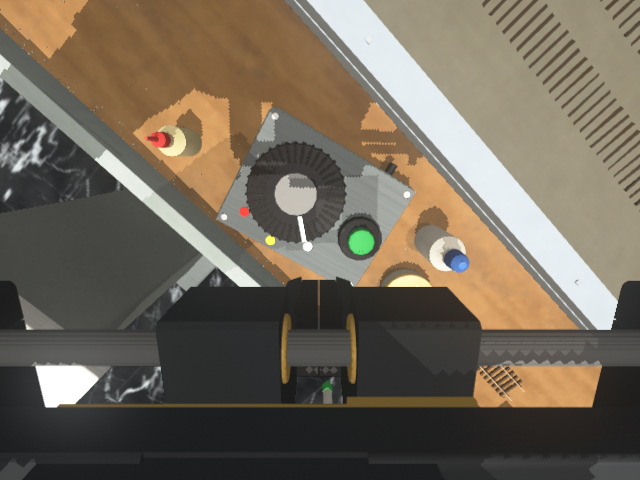

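View pics/t2.png

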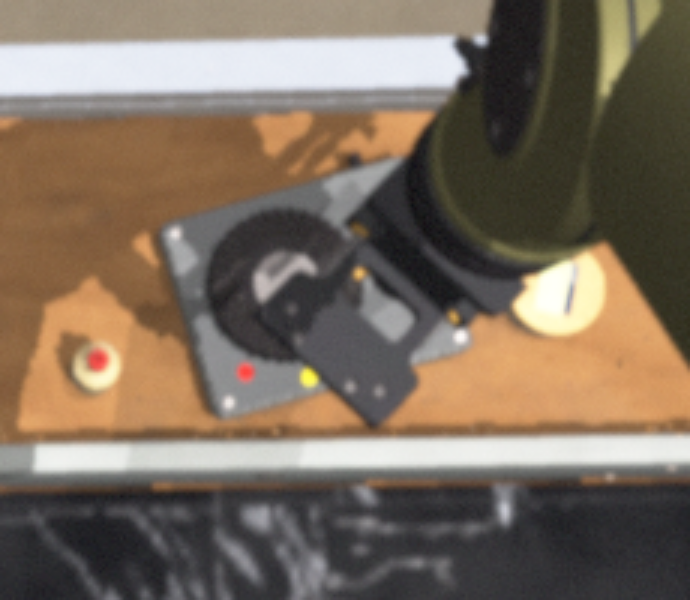

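The wrist view shows the dial's grey disc at about (296,194), the pointer at white (307,246), the yellow dot at (270,240), the button at (361,242), and shut fingers at (318,300). I'll cross-check these against the earlier positions.

```bash
python3 - <<'E'
from h import *
C["w"]=(np.array([[338.894,0,318.318],[0,338.894,242.2],[0,0,1]]),np.array([0.50775001,-0.16198657,0.33733974]),R.from_quat([0.91579188,-0.38017272,-0.04982774,0.11962915]))
for n,u,v,z in[("dial",296,194,.05),("but",361,242,.052),("yel",270,240,.031),("fingertip",319,285,.191)]: print(n,at("w",u,v,z,False).round(4))
E
```

```text
dial [ 0.4701 -0.1727  0.05  ]
but [ 0.4803 -0.2417  0.052 ]
yel [ 0.4196 -0.186   0.031 ]
fingertip [ 0.4659 -0.2041  0.191 ]
```

Emit:
carry_out --commands '[[[0,0,0,2,-0.6,2,0],[0,0,0,4,-1.2,4,0],[0,0,0,6,-1.8,6,0],[0,0,0,6,-1.8,8,0],[0,0,0,6,-1.8,10,0],[0,0,0,6,-1.8,10,0],[0,0,0,6,-1.8,10,0],[0,0,0,6,-1.8,10,0]]]'

```text
clock: 2.03
tool_pos: [0.4928, -0.1518, 0.1001]
eef_rot: [0.924, 0.382, 0.0, 0.001]
contact_force: [0.3, 0.0, 0.2]
opening: 0.007
```

```bash
python3 - <<'E'
from h import *; from plant import r
s=r.get_state(); show(s); go(s,[.4913,-.1529,.060],45)
E
```

```text
2.0333 [ 0.4928 -0.1518  0.1001] yaw 44.92 z [ 0.001 -0.001 -1.   ] F [0.31 0.   0.23] M [0.01 0.02 0.03] 0.007348479505991384 [ 0.29  0.79 -0.13  2.01  0.28  0.35 -0.85]
turn [ 0.0012 -0.0003 -0.0015] cm [-0.18 -0.03  4.01]
```

Emit:
carry_out --commands '[[[0,0,0,-0.1,0,1.5,0],[0,0,0,-0.2,0,3,0],[0,0,0,-0.2,0,3.8,0],[0,0,0,-0.2,0,4.1,0],[0,0,0,-0.2,0,4.2,0],[0,0,0,-0.2,0,4.3,0],[0,0,0,-0.2,0,4.3,0],[0,0,0,-0.2,0,4.3,0]]]'

```text
clock: 2.7
tool_pos: [0.4911, -0.1526, 0.0569]
eef_rot: [0.924, 0.383, -0.0, 0.0]
contact_force: [-2.4, -1.3, 3.3]
opening: 0.007
```

```bash
python3 - <<'E'
from h import *; from plant import r
show(r.get_state())
E
```

```text
2.7 [ 0.4911 -0.1526  0.0569] yaw 44.99 z [ 0.    -0.001 -1.   ] F [-2.44 -1.34  3.29] M [-0.3   0.36 -0.02] 0.006603528057218234 [ 0.27  0.87 -0.1   2.03  0.3   0.25 -0.87]
```

Emit:
carry_out --commands '[[[0,0,0,0,0,0.15,0],[0,0,0,0,0,0.25,0],[0,0,0,0,0,0.25,0],[0,0,0.07,-0.01,0.2,0.25,0],[0,0,0.14,-0.03,0.4,0.25,0],[0,0,0.2,-0.06,0.56,0.25,0],[0,0,0.2,-0.06,0.56,0.25,0],[0,0,0.2,-0.06,0.56,0.25,0]]]'

```text
clock: 3.37
tool_pos: [0.4943, -0.1566, 0.054]
eef_rot: [0.957, 0.289, -0.0, 0.0]
contact_force: [-2.9, -1.8, 6.1]
opening: 0.0
```

```bash
python3 - <<'E'
from h import *; from plant import r; import cv2
show(r.get_state())
d=r.snapshot("wrist"); cv2.imwrite("pics/w2.png",d["pixels"][:,:,::-1])
d=r.snapshot("scene"); cv2.imwrite("pics/s2.png",cv2.resize(d["pixels"][135:275,330:490,::-1],None,fx=4,fy=4))
E
```

```text
3.3667 [ 0.4943 -0.1566  0.054 ] yaw 33.55 z [-0.001 -0.    -1.   ] F [-2.9  -1.78  6.05] M [-0.18  0.58  0.04] 0.000285749882325721 [ 0.26  0.88 -0.07  2.02  0.21  0.25 -0.97]
```

View pics/w2.png

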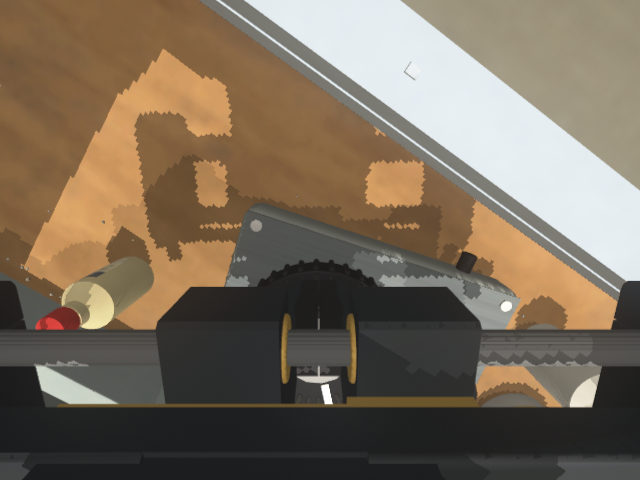

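View pics/s2.png

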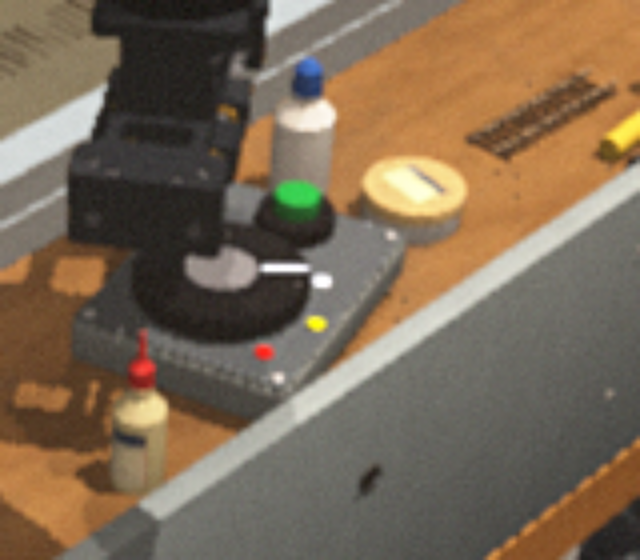

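```bash
cat >>h.py <<'E'
def dial(u,v,z,c0=(.4715,-.1730)):
    p=at("scene",u,v,z)-np.array([*c0,0]); w=np.arctan2(-.2161+.173,.4426-.4715); return (w-np.arctan2(p[1],p[0])), np.hypot(p[0],p[1])
E
python3 -c "
from h import *
print(dial(308,253,.05),dial(308,268,.046), dial(317,323,.031))"
```

```text
(np.float64(0.030144833909298896), np.float64(0.04279459953950266)) (np.float64(0.19302219887030514), np.float64(0.04188034126785639)) (np.float64(0.6911290688438294), np.float64(0.051272417301282326))
```

Emit:
carry_out --commands '[[[0,0,0.1,-0.01,0.28,0,0],[0,0,0.2,-0.06,0.56,0,0],[0,0,0.3,-0.13,0.84,0,0],[0,0,0.4,-0.22,1.11,0,0],[0,0,0.5,-0.35,1.36,0,0],[0,0,0.5,-0.35,1.36,0,0],[0,0,0.5,-0.35,1.36,0,0],[0,0,0.5,-0.35,1.36,0,0]]]'

```text
clock: 4.13
tool_pos: [0.4988, -0.1695, 0.054]
eef_rot: [0.999, 0.043, -0.0, -0.0]
contact_force: [-2.2, 0.0, 6.6]
opening: 0.005
```

```bash
python3 - <<'E'
from h import *; from plant import r; import cv2
show(r.get_state())
d=r.snapshot("scene"); cv2.imwrite("pics/s3.png",cv2.resize(d["pixels"][135:275,330:490,::-1],None,fx=4,fy=4))
E
```

```text
4.1333 [ 0.4988 -0.1695  0.054 ] yaw 4.92 z [-0.001  0.    -1.   ] F [-2.22  0.03  6.57] M [-0.03  0.61  0.03] 0.0054694236793921885 [ 0.24  0.88  0.01  2.   -0.02  0.26 -1.23]
```

View pics/s3.png

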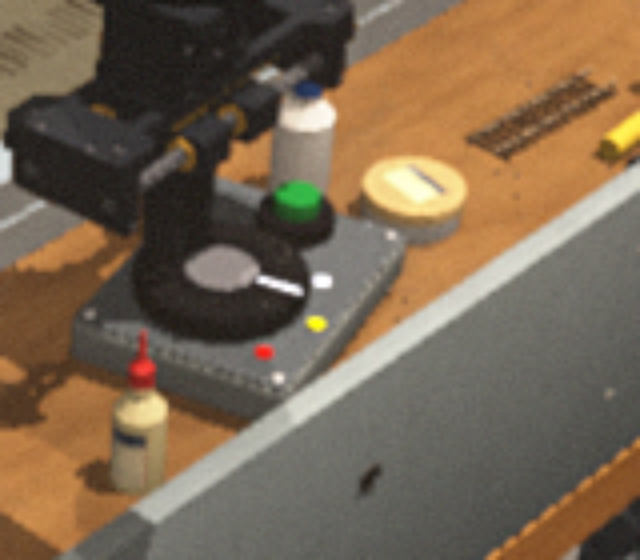

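```bash
python3 -c "
from h import *
print(dial(302,293,.046))"
```

```text
(np.float64(0.701043707362218), np.float64(0.04233349775906501))
```

Emit:
carry_out --commands '[[[0,0,0,0,0,-0.3,0],[0,0,0,0,0,-0.8,0],[0,0,0,0,0,-2,0],[0,0,0,0,0,-3.5,0],[0,0,0,0,0,-5,0],[0,0,0,0,0,-5,0],[0,0,0,0,0,-5,0]]]'

```text
clock: 4.77
tool_pos: [0.5005, -0.1697, 0.1048]
eef_rot: [0.999, 0.043, 0.002, 0.0]
contact_force: [-0.3, 0.0, -0.4]
opening: 0.002
```

```bash
python3 - <<'E'
from h import *; from plant import r; import cv2
s=r.get_state();show(s);go(s,[.4815,-.2425,.08],5)
d=r.snapshot("scene"); cv2.imwrite("pics/s4.png",cv2.resize(d["pixels"][135:275,330:490,::-1],None,fx=4,fy=4))
E
```

```text
4.7667 [ 0.5005 -0.1697  0.1048] yaw 4.94 z [ 0.003 -0.001 -1.   ] F [-0.32  0.04 -0.37] M [ 0.02  0.04 -0.03] 0.002473513565234116 [ 0.23  0.79  0.01  1.98 -0.02  0.37 -1.23]
turn [ 0.0008 -0.0031 -0.0011] cm [-2.53  7.09  2.48]
```

View pics/s4.png

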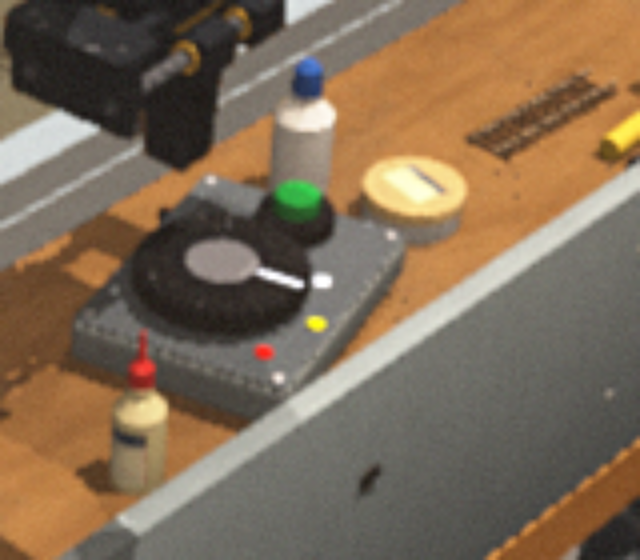

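```bash
python3 -c "
from h import *
print(dial(301,286,.05))"
```

```text
(np.float64(0.7063577520055686), np.float64(0.0415544608864591))
```

Emit:
carry_out --commands '[[[0,0,0,-0.9,2.4,0,0],[0,0,0,-1.7,4.7,0,0],[0,0,0,-2.5,7.1,0,0],[0,0,0,-2.5,7.1,1,0],[0,0,0,-2.5,7.1,2.5,0],[0,0,0,-2.5,7.1,3,0],[0,0,0,-2.5,7.1,3,0],[0,0,0,-2.5,7.1,3,0]]]'

```text
clock: 5.48
tool_pos: [0.4803, -0.2417, 0.0732]
eef_rot: [0.999, 0.043, -0.001, -0.0]
contact_force: [-0.9, 0.2, 1.2]
opening: 0.007
```

```bash
python3 - <<'E'
from h import *; from plant import r; import cv2
s=r.get_state();show(s);go(s,[.4815,-.2425,.054],5)
d=r.snapshot("scene"); cv2.imwrite("pics/s5.png",cv2.resize(d["pixels"][135:275,330:490,::-1],None,fx=4,fy=4))
E
```

```text
5.4833 [ 0.4803 -0.2417  0.0732] yaw 4.97 z [-0.001  0.001 -1.   ] F [-0.9   0.21  1.23] M [ 0.01 -0.02 -0.02] 0.007221791246817691 [ 0.39  0.85 -0.01  1.96  0.03  0.33 -1.13]
turn [-0.001   0.0011 -0.0004] cm [0.11 0.09 1.92]
```

View pics/s5.png

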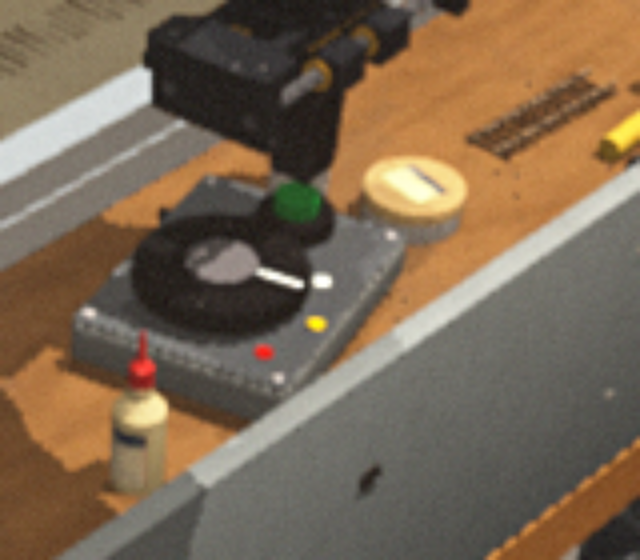

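Emit:
carry_out --commands '[[[0,0,0,0.1,0.1,0.8,0],[0,0,0,0.1,0.1,1.3,0],[0,0,0,0.1,0.1,1.6,0],[0,0,0,0.1,0.1,1.8,0],[0,0,0,0.1,0.1,2.0,0],[0,0,0,0.1,0.1,2.0,0],[0,0,0,0.1,0.1,2.0,0],[0,0,0,0.1,0.1,2.0,0]]]'

```text
clock: 6.2
tool_pos: [0.4822, -0.2435, 0.0544]
eef_rot: [0.999, 0.043, 0.001, 0.0]
contact_force: [0.0, -0.0, 6.7]
opening: 0.004
```

```bash
python3 - <<'E'
from h import *; from plant import r; import cv2
s=r.get_state();show(s)
d=r.snapshot("scene"); cv2.imwrite("pics/s6.png",cv2.resize(d["pixels"][135:275,330:490,::-1],None,fx=4,fy=4))
E
```

```text
6.2 [ 0.4822 -0.2435  0.0544] yaw 4.93 z [ 0.002 -0.    -1.   ] F [ 0.02 -0.05  6.66] M [ 0.15 -0.05  0.05] 0.0043548375839767735 [ 0.39  0.89 -0.01  1.96  0.03  0.3  -1.13]
```

View pics/s6.png

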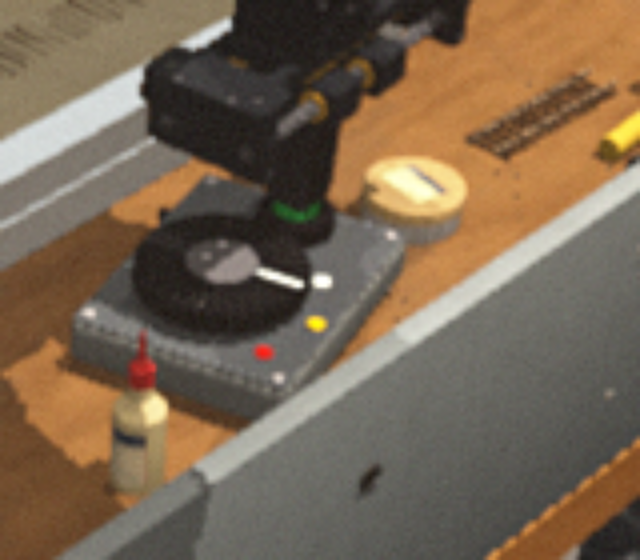

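The button is down about 5.6 mm at 6.7 N. I'll press slightly further to reach its stop and then lift off.

Emit:
carry_out --commands '[[[0,0,0,0,0,0.1,0],[0,0,0,0,0,0.2,0],[0,0,0,0,0,0.2,0],[0,0,0,0,0,0.2,0]]]'

```text
clock: 6.58
tool_pos: [0.4822, -0.2435, 0.0541]
eef_rot: [0.999, 0.043, 0.001, 0.0]
contact_force: [-2.9, 2.1, 23.8]
opening: 0.005
```

Emit:
carry_out --commands '[[[0,0,0,0,0,-0.5,0],[0,0,0,0,0,-1,0],[0,0,0,0,0,-2.5,0],[0,0,0,0,0,-5,0],[0,0,0,0,0,-8,0],[0,0,0,0,0,-11,0],[0,0,0,0,0,-14,0],[0,0,0,0,0,-14,0],[0,0,0,0,0,-14,0],[0,0,0,0,0,-14,0]]]'

```text
clock: 7.42
tool_pos: [0.4807, -0.2432, 0.191]
eef_rot: [0.999, 0.043, -0.001, -0.0]
contact_force: [0.8, -0.1, 0.1]
opening: 0.003
```

```bash
python3 - <<'E'
from h import *; from plant import r; import cv2
s=r.get_state();show(s)
d=r.snapshot("scene"); cv2.imwrite("pics/s7.png",cv2.resize(d["pixels"][135:275,330:490,::-1],None,fx=4,fy=4))
E
```

```text
7.4167 [ 0.4807 -0.2432  0.191 ] yaw 4.92 z [-0.002  0.001 -1.   ] F [ 0.77 -0.13  0.07] M [ 0.05  0.03 -0.02] 0.0033067234438286515 [ 0.39  0.65 -0.02  1.89  0.02  0.6  -1.12]
```

View pics/s7.png

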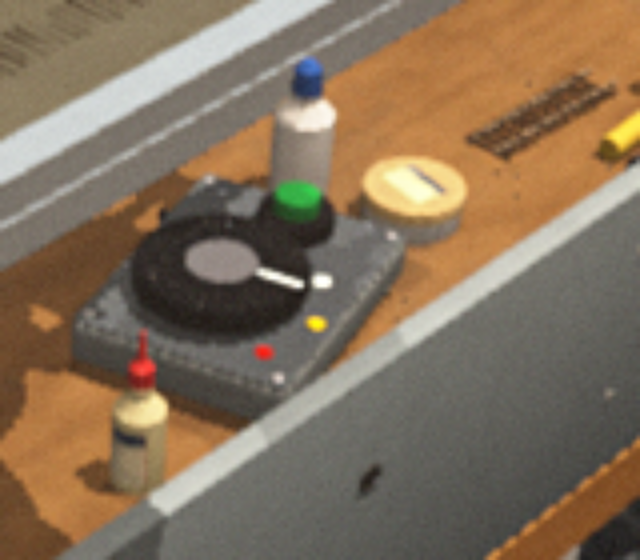

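The dial pointer is at (301,286), the same as when it settled at yellow. The button is back up at (297,190), and the bottles and tin are at their starting pixels. The arm is clear.

```bash
python3 -c "
from plant import r
print(r.finish_job())"
```

```text
the job is handed in; nothing more can be done
None
```

I turned the dial one click clockwise to yellow, then pressed the green button fully down and let it come back up. The job is handed in at about 7.5 s on the robot's clock; no verdict is reported.

- **Dial:** I turned it with the shut fingertips laid on the black ring, pressing with about 6 N. After I lifted off, the scene camera put it at about 0.71 rad. The pointer was in the same place after the button press.
- **Button:** It went down about 6 mm to its stop. The wrist force reached about 24 N at the stop, more than the 5 N needed but below the limits. The last picture shows it back up.
- **Bystanders:** In the last picture both bottles and the tin are where they stood at the start. The fingers were about 14 cm above the selector and touching nothing.

No checks failed. The three cameras disagreed by 1 to 3 mm on the positions of the dial and the button, about what the calibration allows.

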